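# Latch the trim-ring clamping jig

## Task

Close the toggle latch of the blue clamping jig so that its jaw grips the cream trim ring: lower the bail by its yellow grip until its cross bar drops into the keeper's slot, then swing the red lever over and press it past center until it stays fully shut by itself. Feel for the slot gently instead of forcing the bar down on top of the brass keeper, press the lever only as hard as it needs, and leave the other things on the bench where they are.

Things in the scene. Friction and masses are not known exactly. Their poses are not given: they have to be found in the camera images.
- jig: Clamping jig fixed to the bench. Aluminium base plate 300 x 170 x 12 mm, blue fixed block (x -130 to -40 mm, 150 wide, top 46 mm high) with the latch on top, and a blue sliding jaw opposite. Origin: on the bench under the jig, z up; +x points from the latch towards the jaw and keeper; y is parallel to all latch hinges. The whole latch lies in the plane y = 0. The lever's hinge axis is at x = -55, z = 72 mm.
- lever (a joint): Angle of the lever (rad), 0 = fully shut (red handle level, pointing to jig -x, on a hard stop), growing as it opens up and over towards jig +x; 2.45 = open stop. It stays where it is left (slight friction). Shutting it with the bail hooked draws the bail against a spring: the push at the handle's end rises to 3 to 14 N around 0.9 rad, then falls; below about 0.21 rad it is past center and pulls itself shut.
- bail (a joint): Angle of the bail relative to the lever (rad). The bail's elevation above level (from the bail pivot towards its grip, seen towards jig +x) is bail - lever. The bail swings freely, leans back on its stop at 4.2 at the start and falls when let go on the keeper side.
- handle: Red handle of the lever: bar 65 long x 20 wide x 10 mm thick, from 20 to 85 mm from the lever's hinge axis. Origin on that axis; its -x points along the handle, its z out of the face that is pressed (that face is at z = 11 mm): towards the keeper when the lever is open, up when shut.
- handle_end (a point): Point on the pressed face of the red handle, 80 mm from the lever's hinge axis (5 mm before the free end).
- lever_pivot (a point): Lever's hinge axis, middle.
- bail_pivot (a point): Axis of the bail on the lever, 20 mm from the lever's hinge axis; moves with the lever.
- loop: Bail: steel wire loop 118 mm long, side wires at y = +-18 mm (5 mm thick), ending in a 6 mm round cross bar, from whose middle a 7 mm stem runs 46 mm on to the yellow grip. Origin on the bail pivot, x along the bail towards the grip, y parallel to the hinges.
- bar (a point): Centre of the bail's cross bar (6 mm thick), 117.6 mm from the bail pivot.
- grip (a point): Centre of the yellow grip, a cylinder 18 mm in diameter and 14 mm long along y, 163.6 mm from the bail pivot, 46 mm beyond the cross bar. Pinched on its two flat ends, along y, it turns freely between the fingers as the bail swings.
- jaw (a joint): How far the sprung jaw has moved towards the latch (m): 0 = open, 0.004 = home on the trim ring. It springs back unless the latch holds it.
- jaw_block: Blue sliding jaw, 46 x 145 mm, top 46 mm above the bench, with a brass keeper on top. Origin 12 mm above the bench in the jaw's middle, axes as the jig's.
- keeper_nominal (a point): Where the cross bar's centre sits when hooked, for the keeper's middle setting, jaw open (jig x = 55, z = 72 mm). The keeper's real setting is unknown and not reported: it is screwed up to 5 mm nearer to or farther from the latch along jig x. It yields towards the latch on springs (6 N/mm), and the bar is drawn back under the lip by the shutting lever.
- keeper_gap (a point): Middle of the keeper's entry gap at lip height, for the middle setting (same unknown offset, jig x +-5 mm). In jig axes from here, mm: gap x -5 to +5; flat-topped lip x -20 to -5, 16 wide, top z +2.5, underside -2.5; two guard pegs x +5 to +15, top +2.5, at y 8 to 14 either side (the bail's stem passes between); slot floor z -12.5; post behind the slot, face at x -12.
- ring_a: Loose cream oval plastic ring 148 x 76 x 10 mm beside the jig; leave alone.
- ring_b: Another such ring; leave alone.
- screwdriver: Loose blue-handled screwdriver; leave alone.
- driver: Loose black loudspeaker driver, 90 mm in diameter, 47 high; leave alone.
- glue: Loose white bottle with orange cap, 44 mm in diameter, 120 high; leave alone.
- screw_jar: Loose clear jar with green lid, 60 mm wide, 55 high; leave alone.
- spool: Loose grey spool, 48 mm wide, 40 high; leave alone.

How it is judged:
By the outcome, as a careful person would: the job done as asked, in the order asked, and still so for the second after the job is handed in, with the robot touching nothing.
It also fails if it takes over 67 s, if anything falls off the work surface, if the arm or the gripper's body presses on something with over 40 N, if the wrist force passes 120 N, or if a joint passes its speed limit or range.

## Robot

A 7-joint arm with a two-finger parallel gripper is mounted at the origin on the work surface. World frame = base frame: x ahead of the robot, y to its left, z up, the work surface at z = 0. Lengths are in m, angles in rad, forces in N, time in s.
With the tool pointing down it reaches from about 0.425 to 0.875 m from the base axis. Payload 4.7 kg.
Tool frame: the origin (TCP) lies between the finger pads; the fingertips stand 8 mm ahead of it and the grasp point (between the pads) lies 11 mm behind it; z points along the fingers, y is the direction in which the jaws open and shut (so a half turn about z gives the same grasp; the last joint's range is limited). The gripper opens to 87 mm and grips with 3 to 60 N. Pads are 19 mm wide; open, the fingers measure 117 mm over their backs; the gripper's body (75 mm by 190 mm) begins 51 mm behind the grasp point.
Start: joints at [1.306, 0.321, -0.07, 1.45, 0.023, 1.371, -0.057], TCP at [0.179, -0.625, 0.231] pointing down, gripper open.
Joint ranges: [-2.86, 2.86], [-0.3, 2.09], [-1.38, 1.24], [0.06, 2.45], [-1.56, 4.7], [0.09, 2.05], [-2.69, 2.69]. Speed limits (rad/s): [2.57, 2.57, 3.14, 3.14, 3.14, 3.14, 3.14].

## Interface

Orientations are given as a rotation vector (axis times angle).
In Python, from bench import ctrl, optics, ticket gives the robot as it stands.
- The arm moves only by the tool play_rows, never from a script. Its argument "motion" is a list of rows, each a list of 5 numbers: the closure, from 0 (fully open) to 1 (shut), then the shift along the tool's x, y, z in cm, then the turn about the tool's z in rad. In form: [[jaw, tx, ty, tz, spin], ...]. A call has 1 to 20 rows; each row shifts and turns the commanded pose from where the row before left it, along the tool's axes as they then stand; what a row does not reach is not made up. A row lasts 1/8 s, in which the tool goes at most 62.5 mm and 10.7 degrees, less where a joint would pass 70% of its speed; a pose out of reach is approached as far as the arm can. A call is refused whole if a number of a shift passes 6.25 or a number of a turn 0.188, either way. A call with a gripper value outside its range is refused whole. The fingers move at their own pace and stop on an object; "force" is the grip in N (left out, the last holds). Time passes only in rows, so rows that do not move let the fingers close. It gives the time, the measured TCP pose, the force and the opening at its end, in the units of the state.
- ctrl.get_state(): the state, without advancing time (a new reading comes with each control period).
- optics.get_image(name): name is "scene" or "top"; returns the picture (480x640x3 uint8, red, green, blue); there is no depth.
- optics.calibration(name): a dict with "K" (3x3 intrinsics, pixels), "pose" (4x4, takes a point from camera to world coordinates). Camera axes: x right, y down, z forward; pixel columns grow to the right and rows downward; lengths in m; the calibration is good to about 2 mm. A picture is of the moment at which its call begins. calibration takes no time and is no camera call.
- ticket.close_job(): hands the job in, once; it reports no verdict.
The state is a dict: "time": time; "joint_positions": joint angles; "qd": joint speeds; "joint_torque": joint torques, N m; "position": TCP position; "tool_rot": TCP orientation; "ft_force": force on the tool from outside, world axes, zero at the start; "torque": the same for the moment, N m; "grip_width": opening from 0.0 (shut) to 1.0 (fully open).
Only numpy, scipy, OpenCV 4.12 (cv2) and the standard library are available. Lean on these libraries where they do the work, as an engineer would, in place of code of your own. Each camera call takes 0.05 s, during which the arm holds its last target.

## Working session

There is one attempt and no reset: what is moved stays moved. The work goes in short steps, Python scripts to look and compute and a tool call to move; the robot and the scene stay as the last step left them, time stands still between calls to the robot, and variables do not carry over. Pictures are saved under pics/ and viewed, and the job is handed in when it is done.

Besides the shell and the picture viewer there is one more tool, called after "Emit:" by a JSON object that holds its "api" and its "payload", one argument or row to a line. play_rows: Moves the arm, as the interface text tells. Its arguments: {"type":"object","properties":{"motion":{"type":"array"},"force":{"type":"number"}},"required":["motion"]}

```bash
ls; mkdir -p pics
python3 - <<'E'
from bench import ctrl, optics, ticket
import cv2,json
s=ctrl.get_state();print({k:s[k] for k in('time','position','tool_rot','ft_force','grip_width')})
for n in('scene','top'):
    im=optics.get_image(n);cv2.imwrite(f'pics/{n}0.png',im[:,:,::-1]);c=optics.calibration(n);print(n,c)
E
```

```text
pics
{'time': 0.0, 'position': array([ 0.17869605, -0.62439002,  0.22944671]), 'tool_rot': array([-3.10923111e+00, -4.36414782e-01,  6.06591278e-04]), 'ft_force': array([-0.12039547, -0.19632489, -0.34029649]), 'grip_width': 0.9980619980867602}
scene {'K': array([[467.47809067,   0.        , 321.00183141],
       [  0.        , 467.47809067, 241.35580357],
       [  0.        ,   0.        ,   1.        ]]), 'pose': array([[-0.87420118,  0.35749371, -0.32858873,  0.95472345],
       [ 0.485535  ,  0.63620442, -0.59958293,  0.75047421],
       [-0.00529752, -0.68369743, -0.72974636,  0.98503191],
       [ 0.        ,  0.        ,  0.        ,  1.        ]])}
top {'K': array([[476.17728383,   0.        , 317.56925919],
       [  0.        , 476.17728383, 242.0119735 ],
       [  0.        ,   0.        ,   1.        ]]), 'pose': array([[ 0.13528859, -0.96919647,  0.20580378,  0.31541886],
       [-0.99079733, -0.13321755,  0.02395288, -0.02346201],
       [ 0.00420163, -0.20715039, -0.97830009,  1.25665435],
       [ 0.        ,  0.        ,  0.        ,  1.        ]])}
```

View pics/scene0.png

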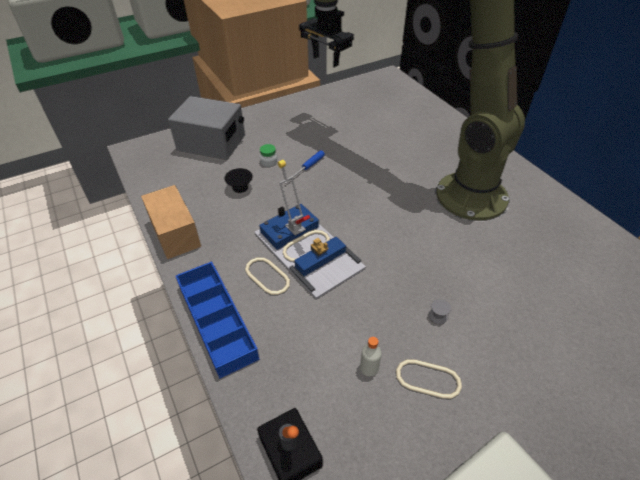

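View pics/top0.png

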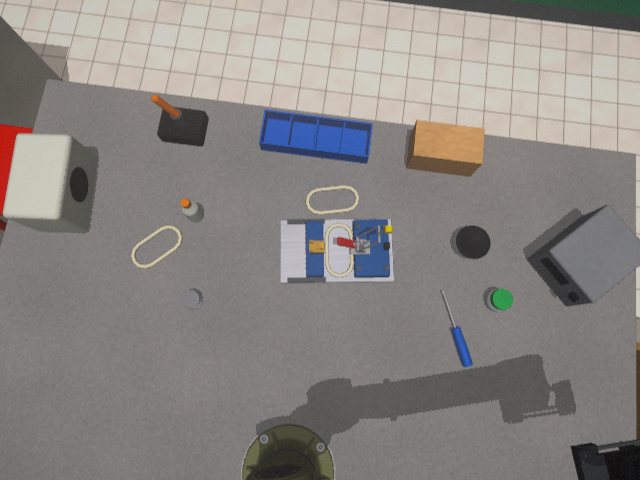

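The top view shows the jig around (337,250): the jaw and keeper are to the left (about world +y) and the yellow grip is at (389,229). I'll zoom in and measure.

Run:
```python
import cv2
a=cv2.imread('pics/top0.png')[205:295,270:405];cv2.imwrite('pics/topz.png',cv2.resize(a,None,fx=5.9,fy=5.9,interpolation=cv2.INTER_CUBIC))
a=cv2.imread('pics/scene0.png')[145:300,240:375];cv2.imwrite('pics/scz.png',cv2.resize(a,None,fx=3.8,fy=3.8,interpolation=cv2.INTER_CUBIC))
```

```text
(no output)
```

View pics/topz.png

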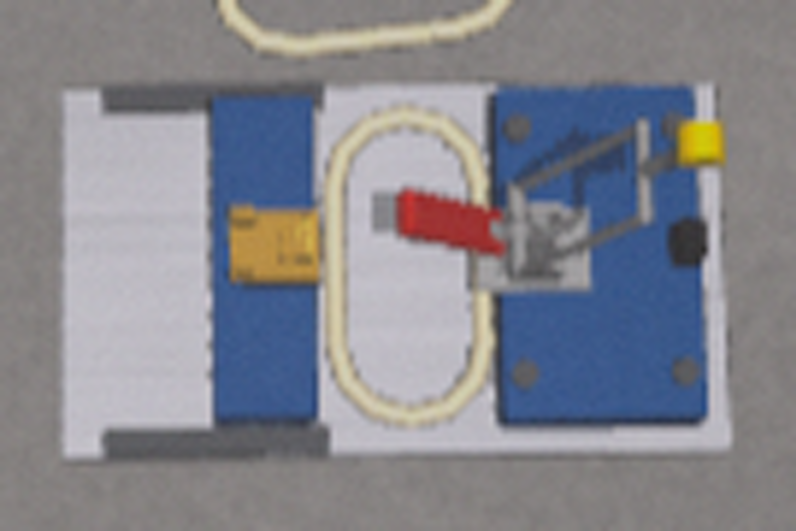

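View pics/scz.png

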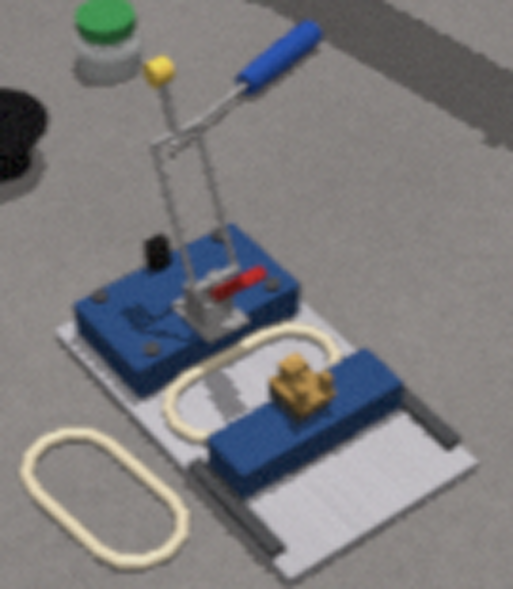

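```bash
cat > h.py <<'E'
import numpy as np,cv2
from bench import ctrl,optics
C={n:optics.calibration(n) for n in('scene','top')}
def ray(n,u,v):
    c=C[n];d=c['pose'][:3,:3]@np.linalg.solve(c['K'],[u,v,1.]);return c['pose'][:3,3],d/np.linalg.norm(d)
def onz(n,u,v,z):
    o,d=ray(n,u,v);return o+d*(z-o[2])/d[2]
def tri(uvs):
    A=0;b=0
    for n,(u,v) in uvs.items():
        o,d=ray(n,u,v);P=np.eye(3)-np.outer(d,d);A=A+P;b=b+P@o
    p=np.linalg.solve(A,b);r=[np.linalg.norm((np.eye(3)-np.outer(ray(n,*q)[1],ray(n,*q)[1]))@(p-ray(n,*q)[0])) for n,q in uvs.items()]
    return p,r
def proj(n,p):
    c=C[n];q=c['K']@(c['pose'][:3,:3].T@(np.asarray(p)-c['pose'][:3,3]));return q[:2]/q[2]
E
python3 - <<'E'
from h import *
T=cv2.imread('pics/top0.png');S=cv2.imread('pics/scene0.png')
o=np.array([270,205]);tz=np.array([[63,88],[62,460],[732,452],[714,83]])/5.9-0.5+0.5/5.9+o
so=np.array([240,145]);sz=np.array([[478,462],[290,580]])/3.8-.5+so
J=np.array([[150,-85],[150,85],[-150,85],[-150,-85]])/1e3
W=np.array([onz('top',*p,.012) for p in tz]);print(W.round(4))
print('scene +x corners',[onz('scene',*p,.012).round(4) for p in sz])
def fit(J,W):
    a=J-J.mean(0);b=W[:,:2]-W[:,:2].mean(0);H=a.T@b;th=np.arctan2(H[0,1]-H[1,0],H[0,0]+H[1,1])
    R=np.array([[np.cos(th),-np.sin(th)],[np.sin(th),np.cos(th)]]);t=W[:,:2].mean(0)-R@J.mean(0);return th,R,t
th,R,t=fit(J,W);print('th',th,'t',t,'res',(W[:,:2]-(J@R.T+t)).round(4).tolist())
def yel(im,box):
    x0,y0,x1,y1=box;h=cv2.cvtColor(im[y0:y1,x0:x1],cv2.COLOR_BGR2HSV);m=cv2.inRange(h,(22,150,90),(34,255,255));M=cv2.moments(m,True);return (M['m10']/M['m00']+x0,M['m01']/M['m00']+y0),M['m00']
a=yel(T,(375,215,405,245));b=yel(S,(270,150,295,175));print(a,b)
g,r=tri({'top':a[0],'scene':b[0]});print('grip',g,r,'jig',R.T@(g[:2]-t),g[2])
E
```

```text
[[ 0.6251  0.1151  0.012 ]
 [ 0.4561  0.0897  0.012 ]
 [ 0.5002 -0.2053  0.012 ]
 [ 0.668  -0.1797  0.012 ]]
scene +x corners [array([0.4564, 0.0904, 0.012 ]), array([0.6234, 0.1159, 0.012 ])]
th 1.718198580120623 t [ 0.56236174 -0.04504925] res [[0.0007, -0.0007], [-0.0001, -0.0011], [-0.0001, 0.0006], [-0.0004, 0.0012]]
((388.3137254901961, 228.921568627451), 51.0) ((281.44827586206895, 163.58620689655172), 29.0)
grip [ 0.57763199 -0.1474926   0.24510303] [np.float64(0.0007183832567244441), np.float64(0.0007183832567246175)] jig [-1.03575176e-01 -5.89052108e-05] 0.2451030313186993
```

Run:
```python
from h import *
T=cv2.imread('pics/top0.png');S=cv2.imread('pics/scene0.png')
a=cv2.resize(T[235:262,300:350],None,fx=16,fy=16,interpolation=cv2.INTER_CUBIC)
b=cv2.resize(S[230:262,300:340],None,fx=16,fy=16,interpolation=cv2.INTER_CUBIC)
cv2.imwrite('pics/ka.png',cv2.convertScaleAbs(a,alpha=1.3));cv2.imwrite('pics/kb.png',cv2.convertScaleAbs(b,alpha=1.3))
th=1.7182;R=np.array([[np.cos(th),-np.sin(th)],[np.sin(th),np.cos(th)]]);t=np.array([.56236,-.04505])
def J2W(x,y,z): p=R@np.array([x,y])/1e3+t;return np.r_[p,z/1e3]
for nm,(x,y,z) in dict(lipnear=(44,8,82),lipfar=(59,8,82),liplow=(44,-8,82),lipfl=(59,-8,82),pegs=(79,14,82),pegsn=(79,-14,82),peg0=(69,14,82),gap=(64,0,79.5)).items():
    p=J2W(x,y,z);u=proj('top',p);v=proj('scene',p);print(nm,((u-[300,235]+.5)*16).round(),((v-[300,230]+.5)*16).round())
```

```text
lipnear [327. 217.] [312. 147.]
lipfar [232. 218.] [367. 199.]
liplow [326. 117.] [235. 190.]
lipfl [231. 118.] [290. 242.]
pegs [105. 257.] [470. 253.]
pegsn [103.  82.] [335. 330.]
peg0 [168. 256.] [433. 217.]
gap [199. 171.] [347. 248.]
```

View pics/ka.png

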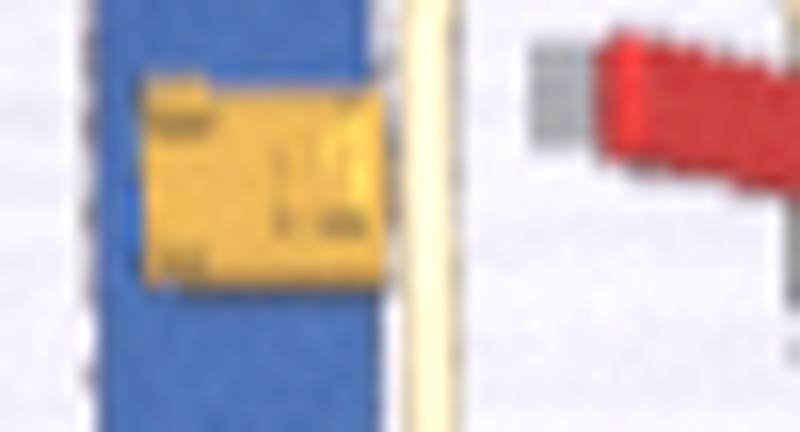

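View pics/kb.png

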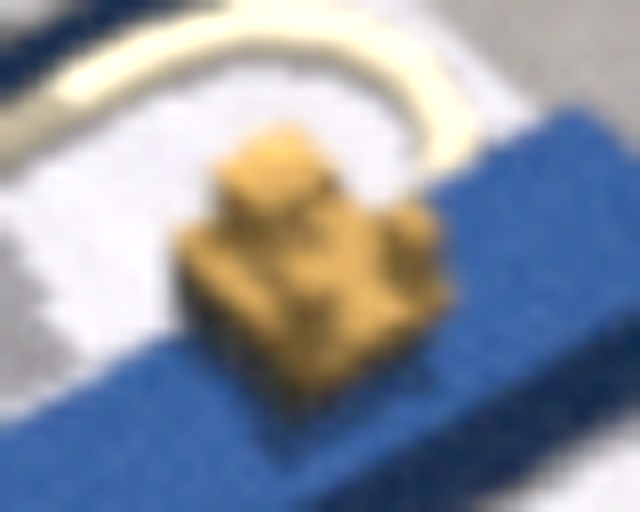

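The keeper's gap sits about 6 mm nearer the latch than I assumed, at jig x ≈ 58. The grip is at jig (-104, 0, 245). First I'll turn the tool to line up with the jig and hover over the grip.

Emit:
{"api": "play_rows", "payload": {
  "motion": [
    [0.3, 0, 0, -0.9, -0.18],
    [0.3, 0, 0, -0.9, -0.18],
    [0.3, 0, 0, -0.9, -0.18],
    [0.3, 0, 0, -0.9, -0.18],
    [0.3, 0, 0, -0.9, -0.18],
    [0.3, 0, 0, -0.9, -0.18],
    [0.3, 0, 0, -0.9, -0.18],
    [0.3, 0, 0, -0.9, -0.18]
  ]
}}

```text
time: 1.1
position: [0.1787, -0.6247, 0.3022]
tool_rot: [-2.043, -2.385, -0.001]
ft_force: [-0.1, -1.1, 0.0]
grip_width: 0.699
```

Emit:
{"api": "play_rows", "payload": {
  "motion": [
    [0.3, 3.44, 3.87, 0, 0],
    [0.3, 3.44, 3.87, 0, 0],
    [0.3, 3.44, 3.87, 0, 0],
    [0.3, 3.44, 3.87, 0, 0],
    [0.3, 3.44, 3.87, 0, 0],
    [0.3, 3.44, 3.87, 0, 0],
    [0.3, 3.44, 3.87, 0, 0],
    [0.3, 3.44, 3.87, 0, 0],
    [0.3, 3.44, 3.87, 0, 0],
    [0.3, 3.44, 3.87, 0, 0],
    [0.3, 3.44, 3.87, 0, 0],
    [0.3, 3.44, 3.87, 0, 0],
    [0.3, 0, 0, 0, 0],
    [0.3, 0, 0, 0, 0]
  ]
}}

```text
time: 2.85
position: [0.5768, -0.1488, 0.3019]
tool_rot: [-2.051, -2.379, 0.002]
ft_force: [0.7, -0.2, 0.3]
grip_width: 0.705
```

```bash
cat >> h.py <<'E'
from scipy.spatial.transform import Rotation as Ro
th=1.7182;RJ=np.array([[np.cos(th),-np.sin(th)],[np.sin(th),np.cos(th)]]);tJ=np.array([.56236,-.04505])
def J2W(x,y,z): p=RJ@np.array([x,y])/1e3+tJ;return np.r_[p,z/1e3]
def W2J(p): q=RJ.T@(np.asarray(p)[:2]-tJ);return np.r_[q,p[2]]*1e3
def st():
    s=ctrl.get_state();R=Ro.from_rotvec(s['tool_rot']).as_matrix()
    g=s['position']-R[:,2]*.011
    print('t',round(s['time'],2),'tcp',s['position'].round(4),'grasp jig mm',W2J(g).round(1),'yaw err',round(np.arctan2(R[1,0],R[0,0])-th,4),'tilt',R[:,2].round(3))
    f=s['ft_force'];fj=RJ.T@f[:2];print('F jig',fj.round(1),f[2].round(1),'w',round(float(s['grip_width'])*87,1),'q',s['joint_positions'].round(2))
    return s,R,g
E
python3 -c "
from h import *
s,R,g=st()
print((R.T@(np.array([.57763,-.14749,.2451])-g)*100).round(2))"
```

```text
t 2.85 tcp [ 0.5768 -0.1488  0.3019] grasp jig mm [-104.7    0.9  312.9] yaw err 0.0005 tilt [-0.001 -0.001 -1.   ]
F jig [-0.3 -0.6] 0.3 w 61.4 q [ 0.78  0.24 -0.69  1.46  0.15  1.5   0.24]
[0.12 0.1  6.78]
```

Emit:
{"api": "play_rows", "payload": {
  "motion": [
    [0.3, 0.12, 0.1, 1.7, 0],
    [0.3, 0, 0, 1.7, 0],
    [0.3, 0, 0, 1.7, 0],
    [0.3, 0, 0, 1.7, 0],
    [0.3, 0, 0, 0, 0]
  ],
  "force": 8
}}

```text
time: 3.48
position: [0.577, -0.1468, 0.2325]
tool_rot: [-2.049, -2.377, 0.002]
ft_force: [-0.3, 0.3, 0.0]
grip_width: 0.702
```

```bash
python3 -c "
from h import *
s,R,g=st()
for n,b in(('top',(340,190,430,260)),('scene',(245,125,325,205))):
    im=optics.get_image(n)[:,:,::-1];x0,y0,x1,y1=b;cv2.imwrite(f'pics/g_{n}.png',cv2.resize(im[y0:y1,x0:x1],None,fx=7,fy=7,interpolation=cv2.INTER_CUBIC))
a=cv2.imread('pics/g_top.png');b=cv2.imread('pics/g_scene.png');h=min(a.shape[0],b.shape[0]);c=np.hstack([cv2.resize(a,(400,311)),cv2.resize(b,(400,400))[:311]]);cv2.imwrite('pics/g.png',c)"
```

```text
t 3.48 tcp [ 0.577  -0.1468  0.2325] grasp jig mm [-102.9    0.4  243.5] yaw err 0.0005 tilt [-0.003  0.001 -1.   ]
F jig [0.3 0.2] 0.0 w 61.1 q [ 0.78  0.27 -0.68  1.57  0.17  1.37  0.22]
```

View pics/g.png

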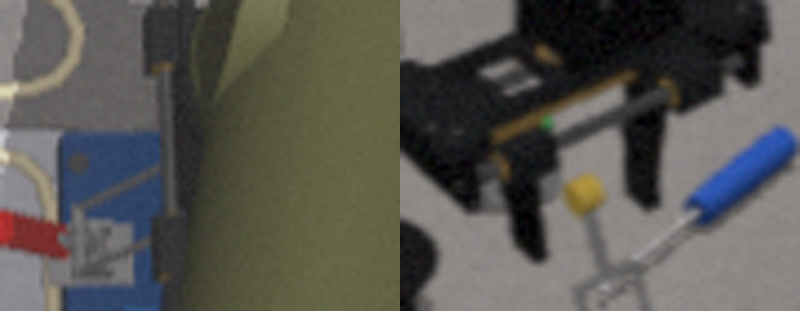

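The scene view shows the yellow grip between the open fingers, and nothing else is near them. Closing.

Emit:
{"api": "play_rows", "payload": {
  "motion": [
    [0.6, 0, 0, 0, 0],
    [0.9, 0, 0, 0, 0],
    [1, 0, 0, 0, 0],
    [1, 0, 0, 0, 0],
    [1, 0, 0, 0, 0],
    [1, 0, 0, 0, 0]
  ],
  "force": 8
}}

```text
time: 4.32
position: [0.5773, -0.1472, 0.2345]
tool_rot: [-2.051, -2.379, 0.003]
ft_force: [-1.6, -0.9, 1.9]
grip_width: 0.16
```

```bash
python3 -c "
from h import *
s,R,g=st()
S=optics.get_image('scene')[:,:,::-1];T=optics.get_image('top')[:,:,::-1]
def red(im,box):
    x0,y0,x1,y1=box;h=cv2.cvtColor(np.ascontiguousarray(im[y0:y1,x0:x1]),cv2.COLOR_BGR2HSV);m=cv2.inRange(h,(0,140,60),(8,255,255))|cv2.inRange(h,(172,140,60),(180,255,255));M=cv2.moments(m,True);return (M['m10']/M['m00']+x0,M['m01']/M['m00']+y0),M['m00']
a=red(T,(320,225,365,265));b=red(S,(285,205,320,235));print(a,b)
p,r=tri({'top':a[0],'scene':b[0]});q=W2J(p);print(q,r,'lever',np.pi-np.arctan2(q[2]-72,q[0]+55))
x0,y0=g[0],0;G=W2J(g);d=G[[0,2]]-[-55,72];print('R',np.hypot(*d),'beta',np.degrees(np.arctan2(d[1],d[0])))
c=cv2.resize(S[130:260,240:370],None,fx=4.5,fy=4.5,interpolation=cv2.INTER_CUBIC);cv2.imwrite('pics/g2.png',c)"
```

```text
t 4.33 tcp [ 0.5773 -0.1472  0.2345] grasp jig mm [-1.032e+02  2.000e-01  2.455e+02] yaw err 0.0003 tilt [-0.002 -0.001 -1.   ]
F jig [-0.7  1.7] 1.9 w 14.0 q [ 0.78  0.27 -0.68  1.57  0.17  1.37  0.22]
((345.3063063063063, 242.1081081081081), 111.0) ((302.7450980392157, 218.921568627451), 51.0)
[-17.8437481    0.18930007 112.48539862] [np.float64(0.00043651293102633427), np.float64(0.0004365129310265197)] lever 2.3133423782110083
R 180.05916002985398 beta 105.52533916775938
```

View pics/g2.png

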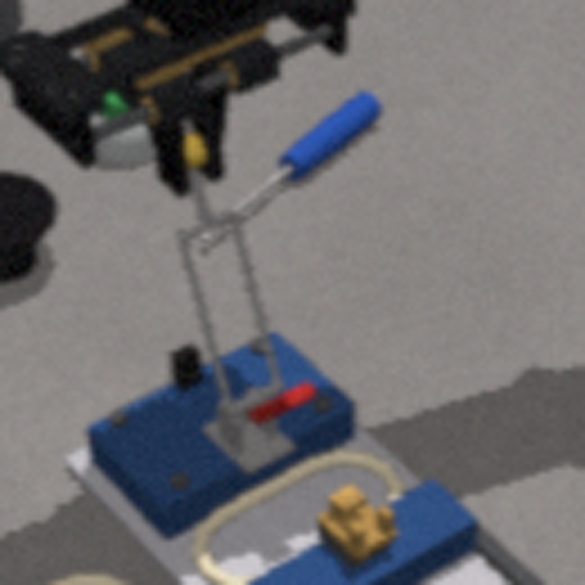

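```bash
cat >> h.py <<'E'
def rows(P,g0,k=2):
    "P: list of (x,z) jig mm of grip; prints (tx,tz) cm rows from g0"
    cur=np.array(g0,float);out=[]
    for p in P:
        d=(np.array(p)-cur)/10;r=d.round(k);out.append((float(r[0]),float(-r[1])));cur=cur+r*10
    return out,cur
E
python3 - <<'E'
from h import *
al=np.radians(62)
P=[]
for b in np.radians(np.linspace(105.5,50,19))[1:]:
    R=20*np.cos(b-al)+np.sqrt(163.6**2-400*np.sin(b-al)**2)+2.0*np.sin(b);P.append((-55+R*np.cos(b),72+R*np.sin(b)))
print(rows(P,(-103.2,245.5)))
E
```

```text
([(0.94, -0.25), (0.94, -0.26), (0.96, -0.21), (0.97, -0.14), (0.98, -0.09), (0.99, -0.03), (0.99, 0.04), (0.99, 0.09), (0.98, 0.15), (0.97, 0.21), (0.96, 0.27), (0.94, 0.33), (0.92, 0.38), (0.9, 0.44), (0.86, 0.5), (0.84, 0.54), (0.8, 0.59), (0.76, 0.65)], array([ 63.7, 213.4]))
```

Emit:
{"api": "play_rows", "payload": {
  "motion": [
    [1, 0.94, 0, -0.25, 0],
    [1, 0.94, 0, -0.26, 0],
    [1, 0.96, 0, -0.21, 0],
    [1, 0.97, 0, -0.14, 0],
    [1, 0.98, 0, -0.09, 0],
    [1, 0.99, 0, -0.03, 0],
    [1, 0.99, 0, 0.04, 0],
    [1, 0.99, 0, 0.09, 0],
    [1, 0.98, 0, 0.15, 0]
  ]
}}

```text
time: 5.55
position: [0.5647, -0.0601, 0.2412]
tool_rot: [-2.051, -2.379, 0.002]
ft_force: [-4.9, -1.5, -6.6]
grip_width: 0.158
```

```bash
python3 -c "
from h import *
st()"
```

```text
t 5.55 tcp [ 0.5647 -0.0601  0.2412] grasp jig mm [-1.520e+01 -2.000e-01  2.522e+02] yaw err 0.0003 tilt [-0.001 -0.001 -1.   ]
F jig [-0.7  5. ] -6.6 w 13.8 q [ 0.7   0.21 -0.74  1.62  0.14  1.37  0.1 ]
```

Run:
```python
from h import *
al=np.radians(62)
P=[]
for b in np.radians(np.linspace(77.5,52,10))[1:]:
    R=20*np.cos(b-al)+np.sqrt(163.6**2-400*np.sin(b-al)**2)+.3;P.append((-55+R*np.cos(b),72+R*np.sin(b)))
print(rows(P,(-15.2,252.2)))
```

```text
([(0.87, 0.34), (0.87, 0.24), (0.86, 0.29), (0.85, 0.33), (0.82, 0.39), (0.81, 0.42), (0.77, 0.48), (0.75, 0.51), (0.72, 0.56)], array([ 58. , 216.6]))
```

Emit:
{"api": "play_rows", "payload": {
  "motion": [
    [1, 0.87, -0.03, 0.34, 0],
    [1, 0.87, -0.03, 0.24, 0],
    [1, 0.86, 0, 0.29, 0],
    [1, 0.85, 0, 0.33, 0],
    [1, 0.82, 0, 0.39, 0]
  ]
}}

```text
time: 6.18
position: [0.5584, -0.0177, 0.2262]
tool_rot: [2.051, 2.379, 0.0]
ft_force: [-4.0, -3.1, -2.4]
grip_width: 0.158
```

```bash
cat >> h.py <<'E'
def lever(tag,box=(300,220,380,270),sbox=(270,195,330,240)):
    S=optics.get_image('scene')[:,:,::-1];T=optics.get_image('top')[:,:,::-1]
    def red(im,box):
        x0,y0,x1,y1=box;h=cv2.cvtColor(np.ascontiguousarray(im[y0:y1,x0:x1]),cv2.COLOR_BGR2HSV);m=cv2.inRange(h,(0,140,50),(8,255,255))|cv2.inRange(h,(172,140,50),(180,255,255));M=cv2.moments(m,True);return (M['m10']/max(M['m00'],1)+x0,M['m01']/max(M['m00'],1)+y0),M['m00']
    a=red(T,box);b=red(S,sbox);p,r=tri({'top':a[0],'scene':b[0]});q=W2J(p);print('red',a,b,q.round(1),np.round(r,4),'lever~',np.pi-np.arctan2(q[2]-72,q[0]+55)-.11)
    c=[cv2.resize(T[195:285,270:400],(572,396),interpolation=cv2.INTER_CUBIC),]
    cv2.imwrite(f'pics/{tag}_t.png',c[0]);cv2.imwrite(f'pics/{tag}_s.png',cv2.resize(S[130:290,240:380],None,fx=3.6,fy=3.6,interpolation=cv2.INTER_CUBIC));return S,T
E
python3 -c "
from h import *
st();lever('m1')"
```

```text
t 6.17 tcp [ 0.5584 -0.0177  0.2262] grasp jig mm [ 2.760e+01 -1.000e-01  2.372e+02] yaw err 0.0005 tilt [ 0.001 -0.001 -1.   ]
F jig [-2.5  4.4] -2.4 w 13.8 q [ 0.66  0.2  -0.76  1.67  0.14  1.33  0.02]
red ((300.0, 220.0), 0.0) ((303.19607843137254, 220.86274509803923), 51.0) [ 79.4 -45.6 203.5] [0.0158 0.0158] lever~ 2.2571293575324227
```

View pics/m1_s.png

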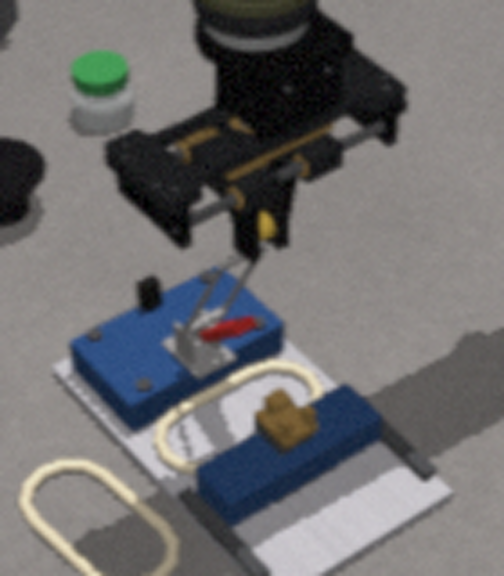

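Run:
```python
from h import *
al=np.radians(62)
P=[]
for b in np.radians(np.linspace(63.4,46,7))[1:]:
    R=20*np.cos(b-al)+np.sqrt(163.6**2-400*np.sin(b-al)**2)+.2;P.append((-55+R*np.cos(b),72+R*np.sin(b)))
r,c=rows(P,(27.6,237.2));print(r,c)
# current e for last
d=c-np.array([-55+20*np.cos(al),72+20*np.sin(al)]);e0=np.degrees(np.arctan2(d[1],d[0]));print(e0)
P=[]
n=14
for i in range(1,n+1):
    s=i/n;a=np.radians(62+(101.5-62)*s);e=np.radians(e0+(5-e0)*s);P.append((-55+20*np.cos(a)+163.6*np.cos(e),72+20*np.sin(a)+163.6*np.sin(e)))
print(rows(P,c),'bar',P[-1][0]-46*np.cos(e),P[-1][1]-46*np.sin(e))
```

```text
[(0.79, 0.52), (0.79, 0.49), (0.77, 0.52), (0.73, 0.57), (0.7, 0.61), (0.67, 0.65)] [ 72.1 203.6]
44.06774420883838
([(0.44, 0.56), (0.42, 0.57), (0.39, 0.6), (0.35, 0.63), (0.32, 0.65), (0.29, 0.68), (0.25, 0.7), (0.22, 0.72), (0.17, 0.74), (0.15, 0.76), (0.1, 0.77), (0.07, 0.79), (0.03, 0.8), (-0.01, 0.8)], array([104. , 105.9])) bar 58.165137807245344 101.84800943954119
```

Emit:
{"api": "play_rows", "payload": {
  "motion": [
    [1, 0.79, 0, 0.52, 0],
    [1, 0.79, 0, 0.49, 0],
    [1, 0.77, 0, 0.52, 0],
    [1, 0.73, 0, 0.57, 0],
    [1, 0.7, 0, 0.61, 0],
    [1, 0.67, 0, 0.65, 0]
  ]
}}

```text
time: 7.02
position: [0.5519, 0.0263, 0.1927]
tool_rot: [2.051, 2.379, 0.0]
ft_force: [-5.7, -1.2, -1.0]
grip_width: 0.158
```

```bash
python3 -c "
from h import *
st()"
```

```text
t 7.03 tcp [0.5519 0.0263 0.1927] grasp jig mm [ 7.210e+01 -1.000e-01  2.037e+02] yaw err 0.0004 tilt [ 0.  0. -1.]
F jig [-0.4  5.8] -1.0 w 13.8 q [ 0.6   0.21 -0.79  1.73  0.15  1.27 -0.07]
```

Emit:
{"api": "play_rows", "payload": {
  "motion": [
    [1, 0.44, 0, 0.56, 0],
    [1, 0.42, 0, 0.57, 0],
    [1, 0.39, 0, 0.6, 0],
    [1, 0.35, 0, 0.63, 0],
    [1, 0.32, 0, 0.65, 0],
    [1, 0.29, 0, 0.68, 0],
    [1, 0.25, 0, 0.7, 0]
  ]
}}

```text
time: 7.9
position: [0.5479, 0.054, 0.1492]
tool_rot: [-2.047, -2.379, -0.005]
ft_force: [-7.5, 3.7, 2.7]
grip_width: 0.158
```

```bash
python3 -c "
from h import *
st();lever('m2')"
```

```text
t 7.9 tcp [0.5479 0.054  0.1492] grasp jig mm [100.   -0.2 160.2] yaw err 0.0023 tilt [ 0.     0.004 -1.   ]
F jig [4.7 6.8] 2.7 w 13.7 q [ 0.56  0.25 -0.79  1.78  0.19  1.19 -0.14]
red ((342.82575757575756, 242.79545454545456), 132.0) ((270.0, 195.0), 0.0) [-39.1 -23.5 184.4] [0.0499 0.0499] lever~ 1.6014740893595079
```

View pics/m2_s.png

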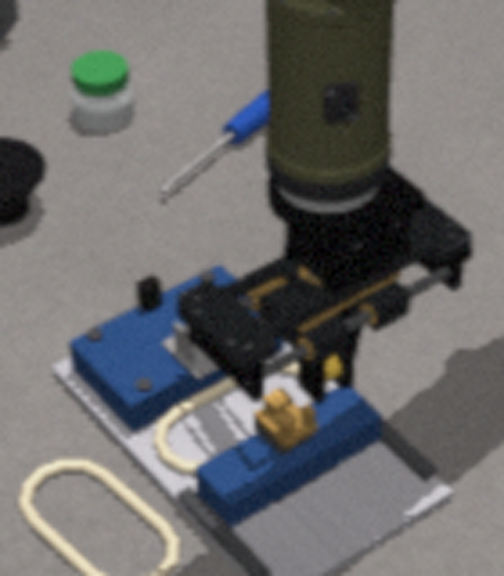

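View pics/m2_t.png

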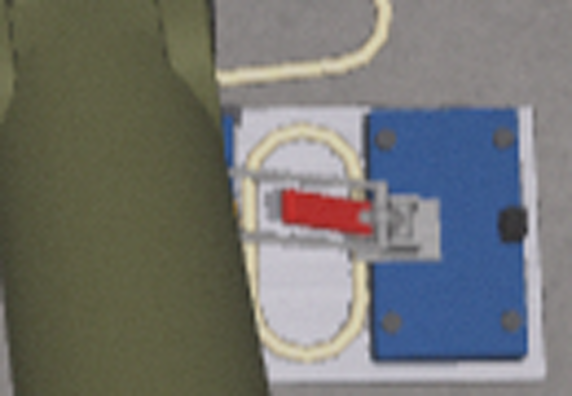

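Emit:
{"api": "play_rows", "payload": {
  "motion": [
    [1, 0.4, 0, 0.7, 0],
    [1, 0.35, 0, 0.7, 0],
    [1, 0.3, 0, 0.75, 0],
    [1, 0.3, 0, 0.75, 0],
    [1, 0.25, 0, 0.8, 0]
  ],
  "force": 15
}}

```text
time: 8.62
position: [0.5459, 0.0661, 0.1116]
tool_rot: [2.051, 2.379, 0.0]
ft_force: [-5.0, -3.4, 0.6]
grip_width: 0.158
```

```bash
python3 -c "
from h import *
st()"
```

```text
t 8.62 tcp [0.5459 0.0661 0.1116] grasp jig mm [ 1.124e+02 -1.000e-01  1.226e+02] yaw err 0.0002 tilt [ 0. -0. -1.]
F jig [-2.6  5.5] 0.6 w 13.7 q [ 0.52  0.29 -0.79  1.82  0.23  1.12 -0.2 ]
```

Emit:
{"api": "play_rows", "payload": {
  "motion": [
    [1, -0.25, 0, 0.1, 0],
    [1, -0.25, 0, 0.1, 0],
    [1, -0.25, 0, 0.1, 0],
    [1, 0, 0, 0, 0]
  ]
}}

```text
time: 9.12
position: [0.5466, 0.0622, 0.109]
tool_rot: [-2.047, -2.379, -0.005]
ft_force: [-6.2, 3.5, 1.5]
grip_width: 0.162
```

```bash
python3 -c "
from h import *
st();lever('m3')"
```

```text
t 9.12 tcp [0.5466 0.0622 0.109 ] grasp jig mm [ 1.084e+02 -1.000e-01  1.200e+02] yaw err 0.0023 tilt [-0.     0.004 -1.   ]
F jig [4.4 5.6] 1.5 w 14.1 q [ 0.53  0.29 -0.79  1.83  0.23  1.11 -0.19]
red ((347.45098039215685, 241.7450980392157), 102.0) ((301.5, 216.95652173913044), 46.0) [-22.9   0.  116. ] [0.0004 0.0004] lever~ 2.0905943063143395
```

View pics/m3_t.png

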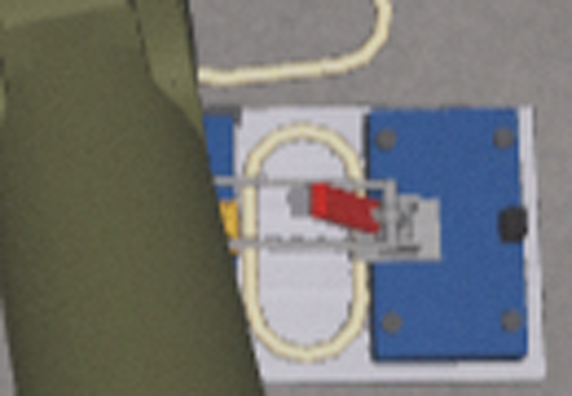

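View pics/m3_s.png

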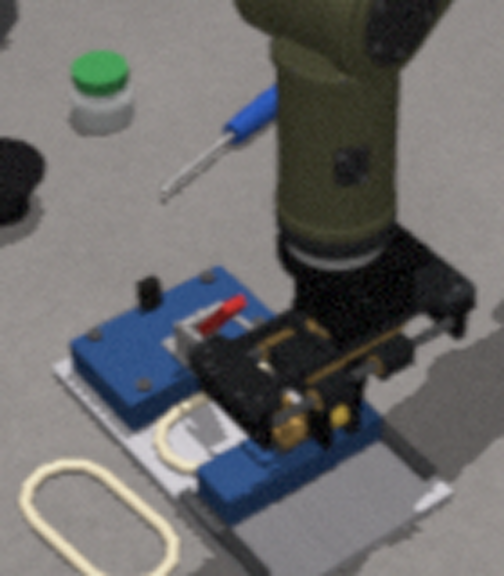

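Emit:
{"api": "play_rows", "payload": {
  "motion": [
    [1, -0.1, 0, 0.6, 0],
    [1, -0.1, 0, 0.6, 0],
    [1, -0.1, 0, 0.6, 0],
    [1, -0.1, 0, 0.4, 0],
    [1, 0, 0, 0, 0]
  ]
}}

```text
time: 9.85
position: [0.5472, 0.057, 0.0865]
tool_rot: [-2.049, -2.378, -0.003]
ft_force: [-7.2, 2.5, 0.9]
grip_width: 0.163
```

```bash
python3 -c "
from h import *
s,R,g=st();S,T=lever('m4')
print('grasp px scene',proj('scene',g))
cv2.imwrite('pics/m4z.png',cv2.resize(S[215:275,285:355],None,fx=10,fy=10,interpolation=cv2.INTER_CUBIC))"
```

```text
t 9.85 tcp [0.5472 0.057  0.0865] grasp jig mm [103.1   0.   97.5] yaw err 0.0013 tilt [-0.001  0.003 -1.   ]
F jig [3.5 6.8] 0.9 w 14.2 q [ 0.52  0.32 -0.77  1.85  0.25  1.08 -0.2 ]
red ((354.14814814814815, 240.24074074074073), 54.0) ((297.56410256410254, 210.80769230769232), 78.0) [-38.5  -1.1 127.6] [0.0003 0.0003] lever~ 1.7488528560019123
grasp px scene [330.45090794 249.10656585]
```

View pics/m4_t.png

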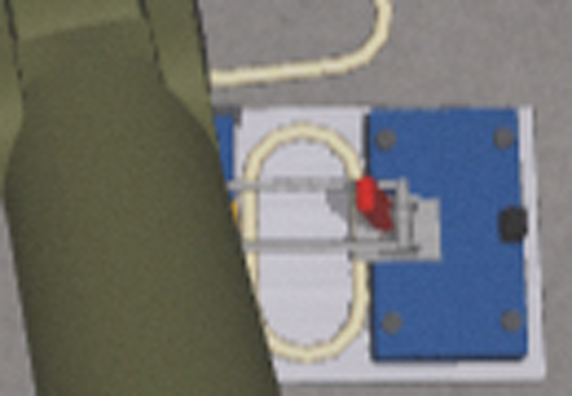

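View pics/m4z.png

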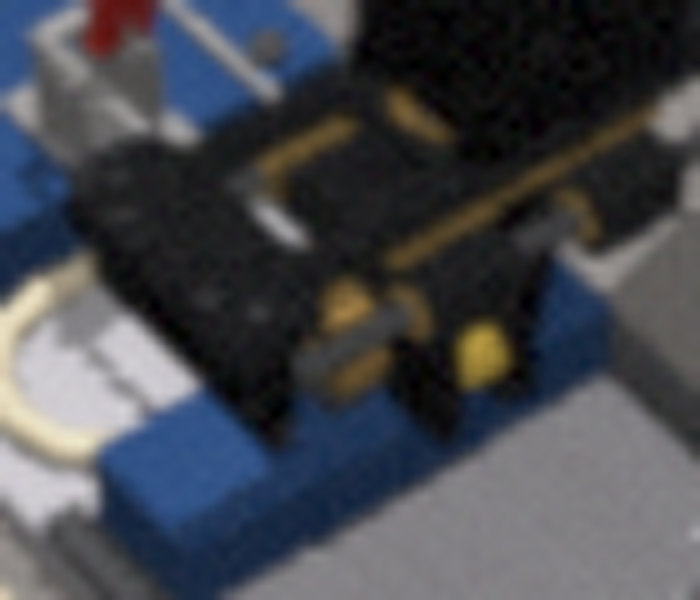

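Emit:
{"api": "play_rows", "payload": {
  "motion": [
    [1, -0.2, -0.05, 0.2, 0],
    [1, -0.2, 0, 0.2, 0],
    [1, 0, 0, 0, 0]
  ]
}}

```text
time: 10.32
position: [0.5477, 0.0526, 0.0828]
tool_rot: [-2.05, -2.379, -0.004]
ft_force: [-5.7, 2.3, 0.6]
grip_width: 0.158
```

```bash
python3 -c "
from h import *
s,R,g=st();S,T=lever('m5')
print('grasp px scene',proj('scene',g))
m=cv2.inRange(cv2.cvtColor(np.ascontiguousarray(S[235:265,325:345]),cv2.COLOR_BGR2HSV),(25,150,60),(34,255,255));M=cv2.moments(m,True);print(M['m10']/M['m00']+325,M['m01']/M['m00']+235,M['m00'])"
```

```text
t 10.32 tcp [0.5477 0.0526 0.0828] grasp jig mm [98.7  0.1 93.8] yaw err 0.0011 tilt [ 0.     0.003 -1.   ]
F jig [3.1 5.3] 0.6 w 13.7 q [ 0.53  0.33 -0.77  1.85  0.25  1.07 -0.19]
red ((359.5806451612903, 238.67741935483872), 31.0) ((295.16346153846155, 207.55769230769232), 104.0) [-50.1  -2.6 132.3] [0.002 0.002] lever~ 1.5411685113051914
grasp px scene [329.42618633 249.0608152 ]Traceback (most recent call last):
  File "<string>", line 5, in <module>
    m=cv2.inRange(cv2.cvtColor(np.ascontiguousarray(S[235:265,325:345]),cv2.COLOR_BGR2HSV),(25,150,60),(34,255,255));M=cv2.moments(m,True);print(M['m10']/M['m00']+325,M['m01']/M['m00']+235,M['m00'])
                                                                                                                                                 ~~~~~~~~^~~~~~~~~
ZeroDivisionError: float division by zero
```

Emit:
{"api": "play_rows", "payload": {
  "motion": [
    [1, 0, 0, 0.2, 0],
    [1, 0, 0, 0.2, 0],
    [1, 0, 0, 0.2, 0]
  ]
}}

```text
time: 10.8
position: [0.5478, 0.0524, 0.0769]
tool_rot: [-2.05, -2.379, -0.003]
ft_force: [-5.4, 1.5, 0.4]
grip_width: 0.16
```

Emit:
{"api": "play_rows", "payload": {
  "motion": [
    [1, 0, 0, 0.15, 0],
    [1, 0, 0, 0.15, 0],
    [1, 0, 0, 0, 0]
  ]
}}

```text
time: 11.18
position: [0.5478, 0.0522, 0.0738]
tool_rot: [-2.05, -2.379, -0.003]
ft_force: [-5.2, 2.0, 0.1]
grip_width: 0.156
```

```bash
python3 -c "
from h import *
s,R,g=st()"
```

```text
t 11.18 tcp [0.5478 0.0522 0.0738] grasp jig mm [98.4  0.1 84.8] yaw err 0.0009 tilt [ 0.     0.002 -1.   ]
F jig [2.7 4.8] 0.1 w 13.6 q [ 0.52  0.34 -0.77  1.86  0.26  1.05 -0.2 ]
```

Emit:
{"api": "play_rows", "payload": {
  "motion": [
    [1, 0, 0, 0.15, 0],
    [1, 0, 0, 0.15, 0],
    [1, 0, 0, 0, 0]
  ]
}}

```text
time: 11.55
position: [0.5478, 0.052, 0.0708]
tool_rot: [-2.05, -2.379, -0.003]
ft_force: [-4.6, 1.1, 0.3]
grip_width: 0.16
```

Emit:
{"api": "play_rows", "payload": {
  "motion": [
    [1, 0, 0, 0.15, 0],
    [1, 0, 0, 0.15, 0],
    [1, 0, 0, 0, 0]
  ]
}}

```text
time: 11.92
position: [0.5479, 0.0517, 0.0678]
tool_rot: [-2.051, -2.379, -0.002]
ft_force: [-4.8, -0.0, 0.4]
grip_width: 0.158
```

Emit:
{"api": "play_rows", "payload": {
  "motion": [
    [1, 0, 0, 0.15, 0],
    [1, 0, 0, 0.15, 0],
    [1, 0, 0, 0, 0]
  ]
}}

```text
time: 12.3
position: [0.5479, 0.0515, 0.0649]
tool_rot: [-2.051, -2.379, -0.002]
ft_force: [-5.0, -0.7, -0.2]
grip_width: 0.157
```

Emit:
{"api": "play_rows", "payload": {
  "motion": [
    [1, 0, 0, 0.15, 0],
    [1, 0, 0, 0.15, 0],
    [1, 0, 0, 0, 0]
  ]
}}

```text
time: 12.68
position: [0.548, 0.0514, 0.0619]
tool_rot: [-2.051, -2.379, -0.002]
ft_force: [-5.3, -0.6, -0.2]
grip_width: 0.155
```

```bash
python3 -c "
from h import *
s,R,g=st();S,T=lever('m6')"
```

```text
t 12.68 tcp [0.548  0.0514 0.0619] grasp jig mm [97.5  0.1 72.9] yaw err 0.0003 tilt [ 0.001  0.001 -1.   ]
F jig [0.1 5.3] -0.2 w 13.5 q [ 0.51  0.35 -0.76  1.87  0.28  1.03 -0.21]
red ((359.5, 238.91176470588235), 34.0) ((295.3960396039604, 207.82178217821783), 101.0) [-49.9  -2.1 131.3] [0.0021 0.0021] lever~ 1.54579203378451
```

Emit:
{"api": "play_rows", "payload": {
  "motion": [
    [1, 0, 0, 0.15, 0],
    [1, 0, 0, 0.15, 0],
    [1, 0, 0, 0, 0]
  ]
}}

```text
time: 13.15
position: [0.5479, 0.0511, 0.0587]
tool_rot: [-2.051, -2.379, -0.002]
ft_force: [-5.3, -0.8, -0.1]
grip_width: 0.158
```

Emit:
{"api": "play_rows", "payload": {
  "motion": [
    [1, 0, 0, 0.15, 0],
    [1, 0, 0, 0.15, 0],
    [1, 0, 0, 0, 0]
  ]
}}

```text
time: 13.52
position: [0.5481, 0.0507, 0.0559]
tool_rot: [2.051, 2.379, 0.001]
ft_force: [-4.8, -1.8, 2.6]
grip_width: 0.161
```

```bash
python3 -c "
from h import *
s,R,g=st()"
```

```text
t 13.53 tcp [0.5481 0.0507 0.0559] grasp jig mm [96.8  0.1 66.9] yaw err 0.0001 tilt [ 0.001  0.    -1.   ]
F jig [-1.1  5. ] 2.6 w 14.0 q [ 0.51  0.36 -0.75  1.87  0.29  1.02 -0.22]
```

Emit:
{"api": "play_rows", "payload": {
  "motion": [
    [1, 0, 0, 0.1, 0],
    [1, -0.2, 0, 0, 0],
    [1, -0.2, 0, 0, 0],
    [1, 0, 0, 0, 0]
  ]
}}

```text
time: 14.02
position: [0.5484, 0.0492, 0.0554]
tool_rot: [-2.049, -2.379, -0.004]
ft_force: [-6.8, 2.3, 5.1]
grip_width: 0.159
```

```bash
python3 -c "
from h import *
s,R,g=st();S,T=lever('m7')"
```

```text
t 14.03 tcp [0.5484 0.0492 0.0554] grasp jig mm [95.3  0.  66.4] yaw err 0.0013 tilt [ 0.     0.003 -1.   ]
F jig [3.3 6.4] 5.1 w 13.9 q [ 0.52  0.36 -0.75  1.87  0.29  1.02 -0.21]
red ((361.3939393939394, 238.6969696969697), 33.0) ((294.50485436893206, 207.0097087378641), 103.0) [-54.3  -2.4 131.3] [0.0024 0.0024] lever~ 1.472413673058958
```

View pics/m7_s.png

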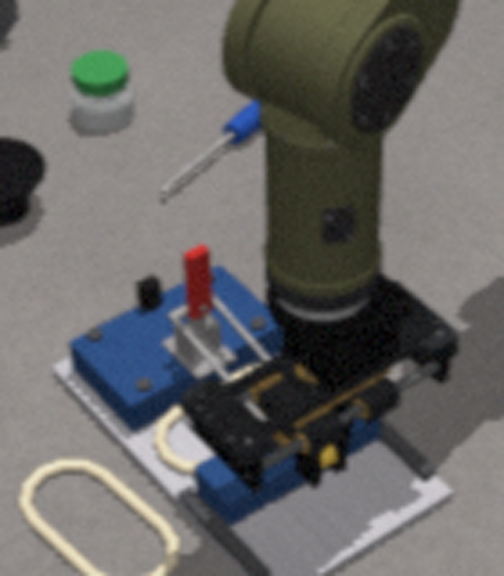

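View pics/m7_t.png

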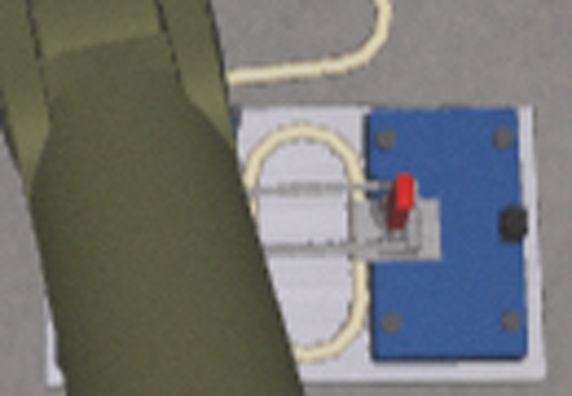

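Emit:
{"api": "play_rows", "payload": {
  "motion": [
    [1, -0.25, 0, -0.1, 0],
    [1, -0.25, 0, 0, 0],
    [1, 0, 0, 0, 0]
  ]
}}

```text
time: 14.5
position: [0.5488, 0.0457, 0.0561]
tool_rot: [-2.047, -2.379, -0.006]
ft_force: [-7.3, 5.4, 3.8]
grip_width: 0.158
```

```bash
python3 -c "
from h import *
s,R,g=st()"
```

```text
t 14.5 tcp [0.5488 0.0457 0.0561] grasp jig mm [91.7  0.  67.1] yaw err 0.002 tilt [ 0.     0.005 -1.   ]
F jig [6.4 6.4] 3.8 w 13.8 q [ 0.52  0.36 -0.75  1.87  0.28  1.02 -0.2 ]
```

Emit:
{"api": "play_rows", "payload": {
  "motion": [
    [1, 0, 0, -0.2, 0],
    [1, 0, 0, -0.2, 0],
    [1, 0, 0, 0, 0]
  ]
}}

```text
time: 14.88
position: [0.5488, 0.0433, 0.0586]
tool_rot: [-2.049, -2.379, -0.003]
ft_force: [-1.8, 4.6, -9.2]
grip_width: 0.158
```

```bash
python3 -c "
from h import *
s,R,g=st()"
```

```text
t 14.88 tcp [0.5488 0.0433 0.0586] grasp jig mm [89.3  0.4 69.6] yaw err 0.0012 tilt [ 0.     0.003 -1.   ]
F jig [4.8 1.1] -9.2 w 13.8 q [ 0.53  0.36 -0.75  1.87  0.28  1.02 -0.19]
```

The bar is caught: lifting pulled 9 N against the lip. I'll ease back down, release the grip and rise.

Emit:
{"api": "play_rows", "payload": {
  "motion": [
    [1, 0, 0, 0.2, 0],
    [1, 0, 0, 0.05, 0],
    [0.6, 0, 0, 0, 0],
    [0.6, 0, 0, 0, 0],
    [0.6, 0, 0, 0, 0],
    [0.6, 0, 0, -1.5, 0],
    [0.6, 0, 0, -3, 0],
    [0.6, 0, 0, -5, 0],
    [0.6, 0, 0, -5, 0],
    [0.6, 2, 0, -4, 0],
    [0.8, 4, 0, 0, 0],
    [1, 4, 0, 0, 0]
  ]
}}

```text
time: 16.38
position: [0.5347, 0.1415, 0.2437]
tool_rot: [2.051, 2.376, 0.003]
ft_force: [0.4, 0.1, 0.2]
grip_width: 0.253
```

```bash
python3 -c "
from h import *
s,R,g=st();S,T=lever('m8')"
```

```text
t 16.38 tcp [0.5347 0.1415 0.2437] grasp jig mm [188.6   0.  254.7] yaw err -0.0005 tilt [ 0.003 -0.    -1.   ]
F jig [ 0.1 -0.5] 0.2 w 22.0 q [ 0.47  0.19 -0.87  1.65  0.15  1.37 -0.27]
red ((368.9494949494949, 240.50505050505052), 99.0) ((290.3658536585366, 204.47154471544715), 123.0) [-74.4  -0.4 124.4] [0.0008 0.0008] lever~ 1.105842694615643
```

View pics/m8_s.png

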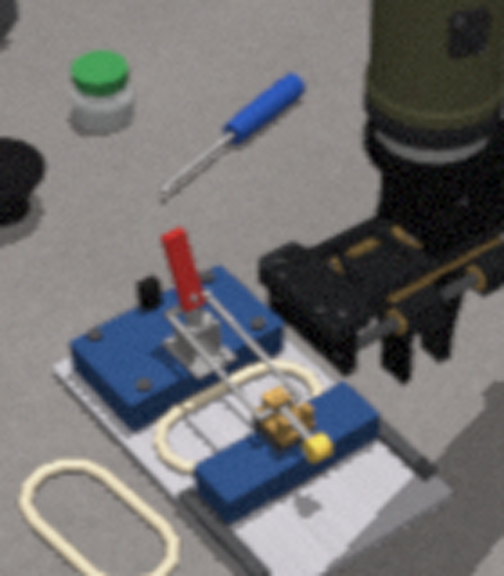

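View pics/m8_t.png

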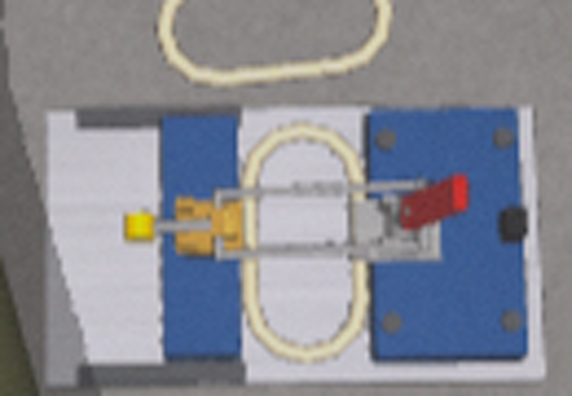

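Emit:
{"api": "play_rows", "payload": {
  "motion": [
    [1, -4.8, 0, 0, 0],
    [1, -4.8, 0, 0, 0],
    [1, -4.8, 0, 0, 0],
    [1, -4.8, 0, 0, 0],
    [1, -4.8, 0, 0, 0],
    [1, 0, 0, 2.2, 0],
    [1, 0, 0, 2.2, 0],
    [1, 0, 0, 2.2, 0],
    [1, 0, 0, 2.2, 0],
    [1, 0, 0, 0, 0]
  ],
  "force": 20
}}

```text
time: 17.73
position: [0.5684, -0.0976, 0.1528]
tool_rot: [-2.05, -2.377, 0.002]
ft_force: [0.1, 0.6, 1.3]
grip_width: 0.005
```

```bash
python3 -c "
from h import *
s,R,g=st();p=W2J(s['position']);print(p)
S,T=lever('m9')
P=[]
for t in np.linspace(1.35,0.1,26)[1:]:
    P.append((-55-75*np.cos(t)+11*np.sin(t)+9.5,72+75*np.sin(t)+11*np.cos(t)+8))
print(rows(P,p[[0,2]]))"
```

```text
t 17.73 tcp [ 0.5684 -0.0976  0.1528] grasp jig mm [-52.8   1.7 163.8] yaw err 0.0 tilt [-0.003  0.    -1.   ]
F jig [ 0.5 -0.2] 1.3 w 0.4 q [ 0.73  0.29 -0.71  1.72  0.2   1.21  0.12]
[-52.83298924   1.71739119 152.78895825]
red ((300.0, 220.0), 0.0) ((290.3185840707965, 204.97345132743362), 113.0) [ 66.9 -49.6 244.2] [0.0339 0.0339] lever~ 2.076988792933409
([(-0.21, -0.24), (-0.38, 0.05), (-0.37, 0.08), (-0.37, 0.09), (-0.36, 0.12), (-0.35, 0.13), (-0.35, 0.14), (-0.34, 0.17), (-0.34, 0.18), (-0.32, 0.2), (-0.31, 0.21), (-0.3, 0.23), (-0.29, 0.25), (-0.28, 0.25), (-0.27, 0.28), (-0.25, 0.28), (-0.23, 0.3), (-0.22, 0.31), (-0.21, 0.32), (-0.18, 0.32), (-0.18, 0.34), (-0.15, 0.35), (-0.14, 0.35), (-0.12, 0.36), (-0.1, 0.37)], array([-119.03298924,   98.38895825]))
```

View pics/m9_s.png

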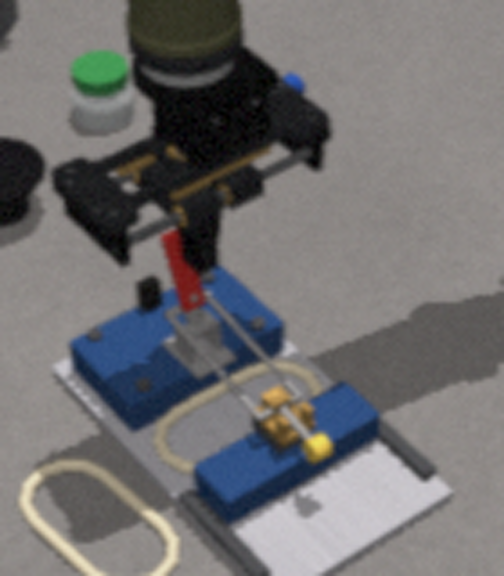

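Emit:
{"api": "play_rows", "payload": {
  "motion": [
    [1, -0.21, 0.17, -0.24, 0],
    [1, -0.38, 0, 0.05, 0],
    [1, -0.37, 0, 0.08, 0],
    [1, -0.37, 0, 0.09, 0],
    [1, -0.36, 0, 0.12, 0],
    [1, -0.35, 0, 0.13, 0],
    [1, -0.35, 0, 0.14, 0],
    [1, -0.34, 0, 0.17, 0],
    [1, -0.34, 0, 0.18, 0]
  ]
}}

```text
time: 18.95
position: [0.576, -0.1269, 0.1468]
tool_rot: [2.051, 2.38, 0.0]
ft_force: [-1.3, 1.2, 4.4]
grip_width: 0.008
```

```bash
python3 -c "
from h import *
s,R,g=st();lever('n1',sbox=(255,185,330,240))"
```

```text
t 18.95 tcp [ 0.576  -0.1269  0.1468] grasp jig mm [-83.   -1.5 157.8] yaw err 0.0009 tilt [ 0. -0. -1.]
F jig [1.4 1.1] 4.4 w 0.7 q [ 0.75  0.32 -0.69  1.69  0.22  1.2   0.16]
red ((300.0, 220.0), 0.0) ((289.1625, 206.6125), 80.0) [ 66.5 -51.7 239.7] [0.0349 0.0349] lever~ 2.0878295137200453
```

View pics/n1_s.png

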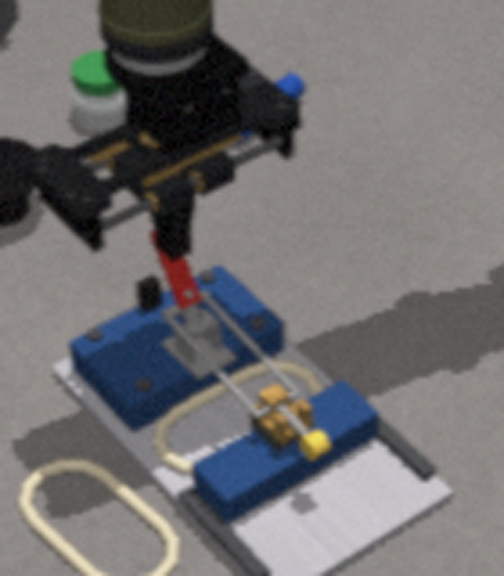

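Emit:
{"api": "play_rows", "payload": {
  "motion": [
    [1, -0.32, -0.12, 0.2, 0],
    [1, -0.31, 0, 0.21, 0],
    [1, -0.3, 0, 0.23, 0],
    [1, -0.29, 0, 0.25, 0],
    [1, -0.28, 0, 0.25, 0],
    [1, -0.27, 0, 0.28, 0]
  ]
}}

```text
time: 19.8
position: [0.5784, -0.1455, 0.1331]
tool_rot: [2.049, 2.377, 0.001]
ft_force: [0.8, 0.6, 6.2]
grip_width: 0.005
```

```bash
python3 -c "
from h import *
s,R,g=st()"
```

```text
t 19.8 tcp [ 0.5784 -0.1455  0.1331] grasp jig mm [-101.7   -1.1  144.1] yaw err 0.0005 tilt [ 0.003 -0.001 -1.   ]
F jig [ 0.4 -0.9] 6.2 w 0.5 q [ 0.76  0.34 -0.67  1.69  0.23  1.18  0.18]
```

Emit:
{"api": "play_rows", "payload": {
  "motion": [
    [1, -0.25, 0, 0.28, 0],
    [1, -0.23, 0, 0.3, 0],
    [1, -0.22, 0, 0.31, 0],
    [1, -0.21, 0, 0.32, 0],
    [1, -0.18, 0, 0.32, 0]
  ]
}}

```text
time: 20.42
position: [0.5788, -0.1558, 0.1167]
tool_rot: [2.051, 2.379, -0.0]
ft_force: [1.1, -1.1, 2.2]
grip_width: 0.007
```

```bash
python3 -c "
from h import *
s,R,g=st();lever('n2',sbox=(255,185,330,240))"
```

```text
t 20.43 tcp [ 0.5788 -0.1558  0.1167] grasp jig mm [-112.    -0.   127.7] yaw err 0.0004 tilt [ 0. -0. -1.]
F jig [-1.3 -0.9] 2.2 w 0.6 q [ 0.77  0.37 -0.66  1.7   0.25  1.16  0.18]
red ((368.9375, 243.9375), 16.0) ((284.95348837209303, 207.22093023255815), 86.0) [-82.8  -2.7 106.5] [0.0086 0.0086] lever~ 0.7824914374591624
```

View pics/n2_s.png

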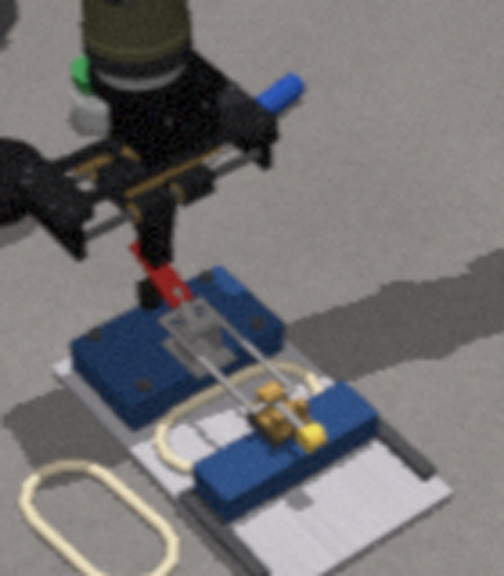

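Emit:
{"api": "play_rows", "payload": {
  "motion": [
    [1, -0.18, 0, 0.34, 0],
    [1, -0.15, 0, 0.35, 0],
    [1, -0.14, 0, 0.35, 0],
    [1, -0.12, 0, 0.36, 0],
    [1, 0, 0, 0, 0]
  ]
}}

```text
time: 21.15
position: [0.5791, -0.161, 0.1021]
tool_rot: [-2.05, -2.378, 0.001]
ft_force: [0.1, 0.7, 0.0]
grip_width: 0.007
```

```bash
python3 -c "
from h import *
s,R,g=st();lever('n3',sbox=(255,185,330,240))"
```

```text
t 21.15 tcp [ 0.5791 -0.161   0.1021] grasp jig mm [-117.2    0.5  113.1] yaw err 0.0007 tilt [-0.001  0.001 -1.   ]
F jig [ 0.7 -0.2] 0.0 w 0.6 q [ 0.77  0.39 -0.66  1.71  0.26  1.13  0.18]
red ((370.89473684210526, 244.42105263157896), 19.0) ((283.8876404494382, 209.07865168539325), 89.0) [-88.7  -3.4  95.7] [0.0083 0.0083] lever~ 0.5023055744821273
```

View pics/n3_s.png

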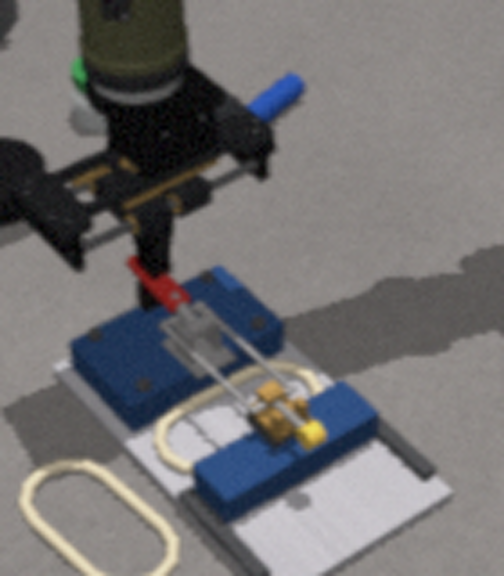

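Emit:
{"api": "play_rows", "payload": {
  "motion": [
    [1, 0, 0, -2, 0],
    [1, 0, 0, -4, 0],
    [1, 0, 0, -5, 0],
    [1, -5, 0, -2, 0],
    [1, -6, 0, 0, 0],
    [1, -6, 0, 0, 0]
  ]
}}

```text
time: 22.0
position: [0.6055, -0.3311, 0.2359]
tool_rot: [2.048, 2.378, 0.001]
ft_force: [0.6, 0.1, -0.1]
grip_width: 0.005
```

```bash
python3 -c "
from h import *
s,R,g=st();lever('n4',box=(345,225,395,265),sbox=(255,185,330,240))"
```

```text
t 22.0 tcp [ 0.6055 -0.3311  0.2359] grasp jig mm [-289.2   -0.7  246.9] yaw err 0.0013 tilt [ 0.003 -0.002 -1.   ]
F jig [ 0.  -0.6] -0.1 w 0.4 q [ 0.88  0.46 -0.6   1.32  0.26  1.43  0.45]
red ((382.3333333333333, 244.22598870056498), 177.0) ((282.8715596330275, 208.43119266055047), 109.0) [-113.7   -0.5   80.7] [0.0002 0.0002] lever~ 0.03688719107985637
```

View pics/n4_s.png

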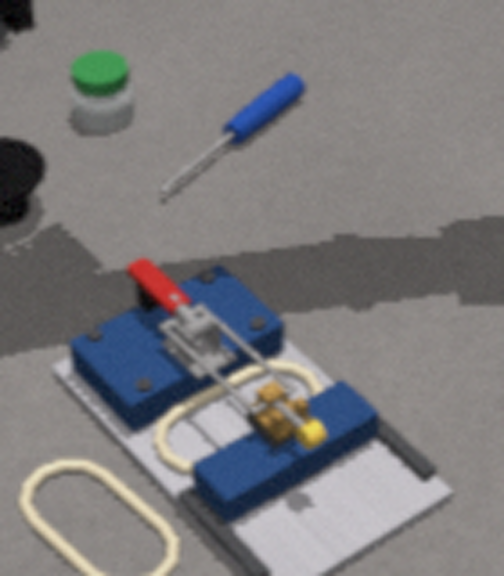

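View pics/n4_t.png

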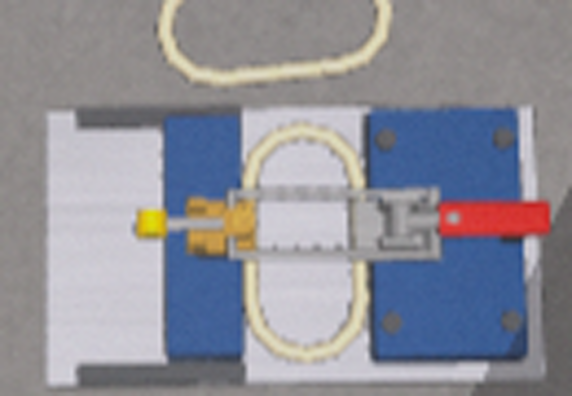

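```bash
python3 -c "
from h import *
st()
def prof(f):
    a=cv2.imread(f).astype(float)[300:345,100:300];m=a[:,:,0]-a[:,:,2];p=m.mean(0);d=np.diff(p);return 100+d.argmax(),100+d.argmin(),[round(float(100+np.interp(40,p[40:80],range(40,80))),1),round(float(100+np.interp(-40,-p[120:160],range(120,160))),1)]
for f in('m8','n4'):print(f,prof(f'pics/{f}_t.png'))
S=optics.get_image('scene')[:,:,::-1];T=optics.get_image('top')[:,:,::-1]
for n,im,(x0,y0,x1,y1) in(('top',T,(355,225,405,265)),('scene',S,(255,185,330,240))):
    h=cv2.cvtColor(np.ascontiguousarray(im[y0:y1,x0:x1]),cv2.COLOR_BGR2HSV);m=cv2.inRange(h,(0,120,50),(8,255,255))|cv2.inRange(h,(172,120,50),(180,255,255));ys,xs=np.nonzero(m);print(n,xs.min()+x0,xs.max()+x0,ys.min()+y0,ys.max()+y0)
for th_ in(0,.1,.2):
    q=[(-55-r*np.cos(th_)+11*np.sin(th_),y,72+r*np.sin(th_)+11*np.cos(th_)) for r in(20,85) for y in(-10,10)];print(th_,[(proj('top',J2W(*k)).round(1).tolist(),proj('scene',J2W(*k)).round(1).tolist()) for k in q])
cv2.imwrite('pics/full.png',S);cv2.imwrite('pics/fullt.png',T)"
```

```text
t 22.1 tcp [ 0.6026 -0.3396  0.233 ] grasp jig mm [-297.2    3.4  244. ] yaw err -0.011 tilt [-0.001 -0.005 -1.   ]
F jig [-0.8 -0. ] -0.4 w 0.5 q [ 0.88  0.47 -0.59  1.31  0.26  1.43  0.44]
m8 (np.int64(163), np.int64(239), [163.2, 240.4])
n4 (np.int64(166), np.int64(243), [166.5, 242.3])
top 370 394 241 248
scene 275 292 202 216
0 [([367.0, 240.5], [287.9, 216.8]), ([367.3, 248.2], [293.8, 213.7]), ([392.8, 240.2], [275.0, 204.3]), ([393.1, 248.0], [280.8, 201.4])]
0.1 [([366.6, 240.3], [288.1, 216.5]), ([366.9, 248.1], [294.0, 213.4]), ([392.7, 239.5], [275.0, 202.4]), ([393.1, 247.3], [280.9, 199.5])]
0.2 [([366.2, 240.2], [288.4, 216.3]), ([366.4, 248.0], [294.3, 213.2]), ([392.3, 238.8], [275.3, 200.7]), ([392.6, 246.7], [281.1, 197.8])]
```

View pics/fullt.png

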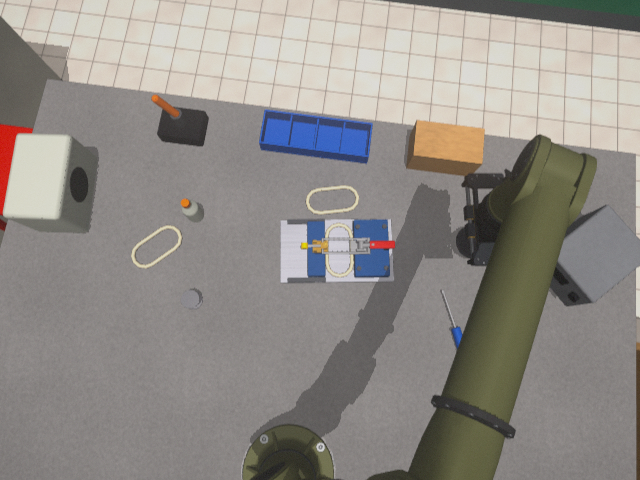

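```bash
python3 -c "
from h import *
for f in('top0','fullt'):
    im=cv2.imread(f'pics/{f}.png')
    a=cv2.resize(im[195:285,270:400],(572,396),interpolation=cv2.INTER_CUBIC);a=a.astype(float)
    for r in((300,345),(130,170)):
        p=(a[r[0]:r[1],:,0]-a[r[0]:r[1],:,2]).mean(0);print(f,r,np.interp(40,p[140:185],range(140,185)).round(1),np.interp(-40,-p[225:255],range(225,255)).round(1), 'fixed',np.interp(40,p[345:385],range(345,385)).round(1))
"
```

```text
top0 (300, 345) 159.2 236.4 fixed 373.9
top0 (130, 170) 158.2 232.8 fixed 369.1
fullt (300, 345) 166.5 242.3 fixed 373.5
fullt (130, 170) 164.4 240.2 fixed 368.8
```

Emit:
{"api": "play_rows", "payload": {
  "motion": [
    [1, 0, 0, 0, 0],
    [1, 0, 0, 0, 0],
    [1, 0, 0, 0, 0],
    [1, 0, 0, 0, 0]
  ]
}}

```text
time: 22.7
position: [0.6048, -0.329, 0.2332]
tool_rot: [2.05, 2.38, -0.0]
ft_force: [-0.1, -0.7, -0.3]
grip_width: 0.007
```

```bash
python3 -c "
from h import *
st();lever('n5',box=(345,225,405,265),sbox=(255,185,330,240))
from bench import ticket
print(ticket.close_job())"
```

```text
t 22.7 tcp [ 0.6048 -0.329   0.2332] grasp jig mm [-287.1   -0.3  244.2] yaw err 0.0012 tilt [ 0. -0. -1.]
F jig [-0.7  0.2] -0.3 w 0.6 q [ 0.88  0.46 -0.6   1.32  0.26  1.43  0.44]
red ((382.3333333333333, 244.22598870056498), 177.0) ((282.91818181818184, 208.45454545454544), 110.0) [-113.7   -0.5   80.6] [0.0001 0.0001] lever~ 0.03602078497141946
the job is handed in; nothing more can be done
None
```

The latch is closed and the job was handed in at about 23 s.

- **Bail:** I lowered it by its yellow grip and felt the bar down into the keeper's slot, with about 5 N on the slot floor. A test lift met about 9 N from the lip, so the bar was under it before I let go.
- **Lever:** I then swung the red lever over with the closed fingertips. The highest force I read was about 6 N. I eased off once it had gone past center.

**Last checks**
- **Lever shut:** after the arm backed off, the handle was level (0 to 0.04 rad). It was unchanged about 0.7 s later.
- **Bail hooked:** it still sits in the keeper.
- **Jaw home:** the jaw has moved about 4 mm from its starting position, so it is against the ring.
- **Loose things:** I used none of them. The objects visible in the last top view looked where they started, but the arm hid the screw jar and part of the speaker driver and screwdriver. I did not measure any of their positions.

**What did not go smoothly**
- The grip slipped about 5 mm in the fingers while I lowered the bail, because the lever's friction held it back at first. I raised the grip force and corrected the target.
- My force readings were taken only between steps, so brief peaks may have been higher.

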